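# Unstack the bonsai pots onto their matching saucers

## Robot

A 7-joint arm with a two-finger parallel gripper is mounted at the origin on the work surface. World frame = base frame: x ahead of the robot, y to its left, z up, the work surface at z = 0. Lengths are in m, angles in rad, forces in N, time in s.
With the tool pointing down it reaches from about 0.425 to 1.025 m from the base axis. Payload 9.4 kg.
Tool frame: the origin (TCP) lies midway between the tips of the shut fingers; the grasp point (between the pads) lies 19 mm behind it; z points along the fingers, y is the line along which they close (so a half turn about z gives the same grasp; the last joint's range is limited). The gripper opens to 85 mm and grips with 20 to 120 N. Pads are 22 mm wide; open, the fingers measure 114 mm over their backs; the gripper's body (76 mm by 85 mm) begins 54 mm behind the grasp point. The pads swing forward as they close: fully open they stand 13 mm farther back than shut.
Start: joints at [1.116, 0.599, -0.003, 1.599, 0.002, 0.943, -0.08], TCP at [0.267, -0.674, 0.231] pointing down, gripper open.
Joint ranges: [-2.57, 2.57], [-0.35, 1.97], [-1.29, 1.29], [0.11, 2.56], [-1.05, 4.19], [0.11, 1.86], [-2.63, 2.63]. Speed limits (rad/s): [2.22, 2.22, 3.01, 3.01, 3.14, 3.14, 3.14].

## Interface

Orientations are given as a unit quaternion [w, x, y, z].
In Python, from cell import robot, eyes gives the robot as it stands.
- The arm moves only by the tool move_arm, never from a script. Its argument "moves" is a list that holds one entry, the list of rows, each a list of 6 numbers: the shift along the tool's x, y, z in units of 40 mm (1.0 is 40 mm), then the turn, a rotation vector about the tool's x, y, z in units of 6 degrees (1.0 is 6 degrees). In form: [[[tx, ty, tz, wx, wy, wz], ...]]. A call has exactly 5 rows; each row shifts and turns the commanded pose from where the row before left it, along the tool's axes as they then stand; what a row does not reach is not made up. A row lasts 1/10 s, in which the tool goes at most 50 mm and 8.59 degrees, less where a joint would pass 70% of its speed; a pose out of reach is approached as far as the arm can. A call is refused whole if a number of a shift passes 1 or a number of a turn 1, either way. A call with a gripper value outside its range is refused whole. "fingers" is the finger opening in mm, from 0 to 85.4, set as the call begins (left out, the last holds). The fingers move at their own pace and stop on an object; "grip_force" is the grip in N (left out, the last holds). Time passes only in rows, so rows that do not move let the fingers close, or fill a call up. It gives the time, the measured TCP pose, the force, the opening and the grip force at its end, in the units of the state.
- robot.sense(): the state, without advancing time (a new reading comes with each control period).
- eyes.get_image(name): name is "scene" or "top" or "wrist"; returns a dict with "pixels" (420x560x3 uint8, red, green, blue), "range_z" (420x560 float32, m along the optical axis (not along the pixel's ray), 0 where there is no reading), "camera_matrix" (3x3 intrinsics, pixels), "R" (3x3) and "t" (3): a world point X has camera coordinates R X + t. Camera axes: x right, y down, z forward; pixel columns grow to the right and rows downward; lengths in m; the calibration is good to about 2 mm. The wrist camera is an equidistant fisheye: a pixel r from the principal point sees the ray r / f radians off the axis. A picture is of the moment at which its call begins.
- robot.hand_in(): hands the job in; it is judged then, once.
The state is a dict: "time": time; "joints": joint angles; "joint_velocities": joint speeds; "tau": joint torques, N m; "tool_pos": TCP position; "eef_rot": TCP orientation; "wrist_force": force on the tool from outside, world axes, zero at the start; "wrist_torque": the same for the moment, N m; "opening": opening from 0.0 (shut) to 1.0 (fully open); "grasp_force": force on a finger pad.
Only numpy, scipy, OpenCV 4.12 (cv2) and the standard library are available. Lean on these libraries where they do the work, as an engineer would, in place of code of your own. Each camera call takes 0.05 s, during which the arm holds its last target. There are 200 camera calls.

## Task

Two stacks of finished bonsai pots stand on the potter's bench, a small pot set crosswise on a large one in each. Take both stacks apart and set every pot down gently, upright and flat in the middle of the drip saucer of its own colour, its long side along the saucer's, and let go. Do not tip a pot over, and leave the tape measure and the amber jar where they are.

Things in the scene. Friction and masses are not known exactly. Their poses are not given: they have to be found in the camera images.
- pot_brown: Large brown unglazed rectangular bonsai pot, open on top, straight sides: 100 long (own x) x 62 wide (own y) x 40 high (own z, up), walls and floor 6 thick, about 0.22 kg, flat underside with no feet. Origin: centre of its underside. Loose. It starts on the bench as the lower pot of one of the two stacks.
- pot_blue: Large blue glazed rectangular bonsai pot, open on top, straight sides: 100 long (own x) x 62 wide (own y) x 40 high (own z, up), walls and floor 6 thick, about 0.22 kg, flat underside with no feet. Origin: centre of its underside. Loose. It starts on the bench as the lower pot of one of the two stacks.
- pot_cream: Small cream-white glazed rectangular bonsai pot, open on top, straight sides: 84 long (own x) x 50 wide (own y) x 36 high (own z, up), walls and floor 6 thick, about 0.15 kg, flat underside with no feet. Origin: centre of its underside. Loose. It starts as the upper pot of one of the two stacks: standing roughly crosswise on the rim of a large pot, its underside 40 above the bench.
- pot_green: Small green glazed rectangular bonsai pot, open on top, straight sides: 84 long (own x) x 50 wide (own y) x 36 high (own z, up), walls and floor 6 thick, about 0.15 kg, flat underside with no feet. Origin: centre of its underside. Loose. It starts as the upper pot of one of the two stacks: standing roughly crosswise on the rim of a large pot, its underside 40 above the bench.
- saucer_brown: Brown rectangular drip saucer, a shallow tray: outside 126 long (own x) x 88 wide (own y) x 10 high, rim 4 thick, inside 118 x 80, floor 4 thick (a pot's underside rests 4 above the saucer's origin). Origin: centre of its underside, on the bench. Stuck to the bench, does not move. Empty at the start.
- saucer_blue: Blue rectangular drip saucer, a shallow tray: outside 126 long (own x) x 88 wide (own y) x 10 high, rim 4 thick, inside 118 x 80, floor 4 thick (a pot's underside rests 4 above the saucer's origin). Origin: centre of its underside, on the bench. Stuck to the bench, does not move. Empty at the start.
- saucer_cream: Cream-white rectangular drip saucer, a shallow tray: outside 126 long (own x) x 88 wide (own y) x 10 high, rim 4 thick, inside 118 x 80, floor 4 thick (a pot's underside rests 4 above the saucer's origin). Origin: centre of its underside, on the bench. Stuck to the bench, does not move. Empty at the start.
- saucer_green: Green rectangular drip saucer, a shallow tray: outside 126 long (own x) x 88 wide (own y) x 10 high, rim 4 thick, inside 118 x 80, floor 4 thick (a pot's underside rests 4 above the saucer's origin). Origin: centre of its underside, on the bench. Stuck to the bench, does not move. Empty at the start.
- tape: Black and yellow tape measure, 62 (own x) x 36 (own y) x 50 high, standing on the bench between the two stacks. Origin: centre of its underside. Loose; to be left alone.
- jar: Small amber jar with a white lid, 60 across and 75 high, standing on the bench to the right of the stacks, seen from the robot (-y side). Origin: centre of its underside. Loose; to be left alone.
Mind the look-alikes: they are no part of the job. Leave any red look-alike of the pot_green alone.

How it is judged:
At the end, for the whole second after the job is handed in: Each pot stands released and at rest in the saucer of its own colour: centres within 15 mm, underside on the saucer's floor (less than 7 mm above the saucer's origin), tilted less than 0.05 rad, long side within 0.35 rad of the saucer's (horizontal distance between pot_brown and saucer_brown below 0.015 m and z of pot_brown in the frame of saucer_brown below 0.007 m and angle between each of pot_brown, pot_blue, pot_cream, pot_green's own z axis and vertical below 0.05 rad and angle between the x axis of pot_brown and the x axis of saucer_brown, either way round below 0.35 rad and linear speed of each of pot_brown, pot_blue, pot_cream, pot_green below 0.02 m/s and angular speed of each of pot_brown, pot_blue, pot_cream, pot_green below 0.2 rad/s and horizontal distance between pot_blue and saucer_blue below 0.015 m and z of pot_blue in the frame of saucer_blue below 0.007 m and angle between the x axis of pot_blue and the x axis of saucer_blue, either way round below 0.35 rad and horizontal distance between pot_cream and saucer_cream below 0.015 m and z of pot_cream in the frame of saucer_cream below 0.007 m and angle between the x axis of pot_cream and the x axis of saucer_cream, either way round below 0.35 rad and horizontal distance between pot_green and saucer_green below 0.015 m and z of pot_green in the frame of saucer_green below 0.007 m and angle between the x axis of pot_green and the x axis of saucer_green, either way round below 0.35 rad); the robot touches nothing.
It fails at once if a pot is dropped: it falls free of the fingers faster than 0.5 m/s (a fall of about 13 mm) ((linear speed of pot_brown above 0.5 m/s and contact force between the fingers and pot_brown below 0.2 N) or (linear speed of pot_blue above 0.5 m/s and contact force between the fingers and pot_blue below 0.2 N) or (linear speed of pot_cream above 0.5 m/s and contact force between the fingers and pot_cream below 0.2 N) or (linear speed of pot_green above 0.5 m/s and contact force between the fingers and pot_green below 0.2 N)).
It fails at once if a pot is tipped over (angle between any of pot_brown, pot_blue, pot_cream, pot_green's own z axis and vertical above 0.7 rad).
It fails at once if a pot is slammed onto a saucer (more than 80 N between them) (contact force between any of pot_brown, pot_blue, pot_cream, pot_green and saucer_brown above 80 N or contact force between any of pot_brown, pot_blue, pot_cream, pot_green and saucer_blue above 80 N or contact force between any of pot_brown, pot_blue, pot_cream, pot_green and saucer_cream above 80 N or contact force between any of pot_brown, pot_blue, pot_cream, pot_green and saucer_green above 80 N).
It fails at once if the tape measure or the jar is shifted by more than 25 mm (distance of any of tape, jar from where it was at the start of the episode above 0.025 m).
It also fails if it takes over 106 s, if anything falls off the work surface, if the arm or the gripper's body presses on something with over 40 N, if the wrist force passes 120 N, or if a joint passes its speed limit or range.

## Working session

There is one attempt and no reset: what is moved stays moved. The work goes in short steps, Python scripts to look and compute and a tool call to move; the robot and the scene stay as the last step left them, time stands still between calls to the robot, and variables do not carry over. Pictures are saved under pics/ and viewed, at most 14 in all, crops included, and the job is handed in when it is done.

Besides the shell and the picture viewer there is one more tool, called after "Call:" by a JSON object that holds its "name" and its "arguments", one argument or row to a line. move_arm: Moves the arm, as the interface text tells. Its arguments: {"type":"object","properties":{"moves":{"type":"array","items":{"type":"array","items":{"type":"array","items":{"type":"number"}}}},"fingers":{"type":"number"},"grip_force":{"type":"number"}},"required":["moves"]}

```bash
ls; mkdir -p pics; python3 - <<'E'
from cell import robot, eyes
import cv2,numpy as np
s=robot.sense(); print(s)
for n in ("top","scene"):
    d=eyes.get_image(n); cv2.imwrite(f"pics/{n}0.png",d["pixels"][:,:,::-1]); np.savez(f"{n}0.npz",**d)
    print(n,d["camera_matrix"],d["R"],d["t"])
E
```

```text
pics
{'time': 0.0, 'joints': array([ 1.11627798,  0.60012141, -0.00255698,  1.60010725,  0.00180509,
        0.94291801, -0.0798219 ]), 'joint_velocities': array([ 0.00032642, -0.00099828,  0.000711  ,  0.00023917, -0.00224782,
        0.00064756,  0.0004806 ]), 'tau': array([ 1.99129545e-04, -7.76456308e+01,  1.56503398e+00, -2.58003402e+01,
        1.22898747e-02,  8.98222992e-03,  3.74315925e-05]), 'tool_pos': array([ 0.26726813, -0.67343819,  0.23042753]), 'eef_rot': array([-7.46003388e-04,  9.82204587e-01,  1.87812533e-01, -2.13313710e-04]), 'wrist_force': array([-0.56154228,  0.92107869, -0.83738675]), 'wrist_torque': array([-0.00239641, -0.01163739, -0.01012924]), 'grasp_force': 0.0, 'opening': 1.0020664894982094}
top [[428.77525953   0.         281.260134  ]
 [  0.         428.77525953 211.48128168]
 [  0.           0.           1.        ]] [[ 0.02695952 -0.99933127 -0.02470203]
 [-0.9940243  -0.02418515 -0.10644609]
 [ 0.10577749  0.02742415 -0.99401159]] [0.05950628 0.49297787 1.1323586 ]
scene [[540.41518262   0.         278.34198891]
 [  0.         540.41518262 219.59416872]
 [  0.           0.           1.        ]] [[ 0.44865598  0.89343563 -0.02192254]
 [ 0.51934304 -0.28060427 -0.80718278]
 [-0.72731741  0.35076206 -0.58989436]] [-0.26535513 -0.18514573  1.83885182]
```

View pics/top0.png

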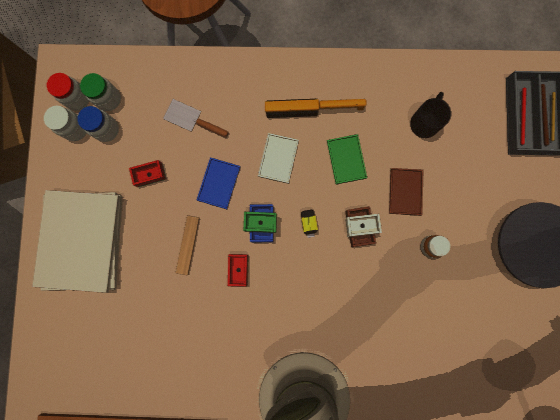

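View pics/scene0.png

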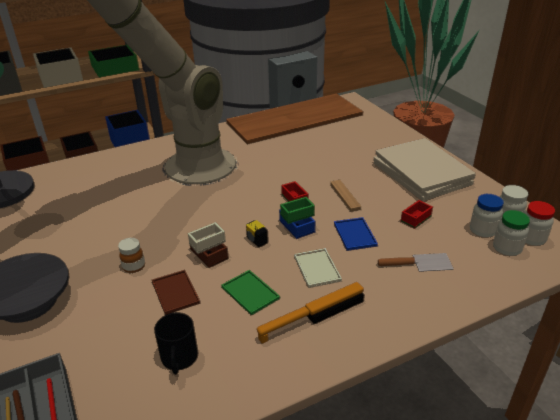

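The top view shows green on blue at (262,222), cream on brown at (363,226), the tape at (309,222) and the jar at (437,246). The saucers are blue (218,183), cream (279,158), green (347,160) and brown (406,191). Red look-alikes are at (147,173) and (238,270). Next I'll measure each of these.

```bash
cat > h.py <<'E'
import numpy as np, cv2
def ray_plane(d,uv,z):
    K,R,t=d["camera_matrix"],d["R"],d["t"]
    uv=np.asarray(uv,float).reshape(-1,2)
    c=-R.T@t
    w=np.c_[uv,np.ones(len(uv))]@np.linalg.inv(K).T@R
    return c+w*((z-c[2])/w[:,2])[:,None]
def cloud(d):
    h,w=d["range_z"].shape; u,v=np.meshgrid(np.arange(w),np.arange(h))
    P=np.dstack([u,v,np.ones_like(u)])@np.linalg.inv(d["camera_matrix"]).T*d["range_z"][...,None]
    return (P-d["t"])@d["R"]
HUE={"blue":(105,130,90,40,255),"green":(50,85,90,30,255),"brown":(0,13,90,20,125),"cream":(15,90,0,120,60)}
def mask(d,col):
    h=cv2.cvtColor(d["pixels"],cv2.COLOR_RGB2HSV); H,S,V=[h[...,i].astype(int) for i in range(3)]
    if col=="cream": return (S<75)&(V>110)
    lo,hi,s,v0,v1=HUE[col]
    return (H>=lo)&(H<=hi)&(S>s)&(V>v0)&(V<v1)
def rect(xy):
    (cx,cy),(a,b),ang=cv2.minAreaRect(np.asarray(xy,np.float32))
    if a<b: a,b,ang=b,a,ang+90
    return np.round([cx,cy,a,b,(ang+90)%180-90],4)   # centre, long, short, long-axis yaw deg
def find(d,col,seed,z,r=32):
    m=mask(d,col).astype(np.uint8); w=np.zeros_like(m); u,v=seed; w[v-r:v+r,u-r:u+r]=1
    cs,_=cv2.findContours(m*w,cv2.RETR_EXTERNAL,cv2.CHAIN_APPROX_NONE)
    c=max(cs,key=cv2.contourArea)[:,0]
    return rect(ray_plane(d,c,z)[:,:2]),cv2.contourArea(c)
E
python3 - <<'E'
from h import *
d=dict(np.load("top0.npz"))
P=cloud(d)
for col,s in dict(blue=(218,183),cream=(279,158),green=(347,160),brown=(406,191)).items():
    print("saucer",col,*find(d,col,s,.01), "z",P[s[1]-4:s[1]+5,s[0]-4:s[0]+5,2].mean().round(4))
print("green",*find(d,"green",(262,222),.076)); print("cream",*find(d,"cream",(363,226),.076))
hs=cv2.cvtColor(d["pixels"],cv2.COLOR_RGB2HSV)
for s in [(218,183),(279,158),(347,160),(406,191),(262,239),(361,211),(361,241),(375,219),(246,215),(300,150)]: print(s,hs[s[1],s[0]],P[s[1],s[0]].round(3))
# by height: above bench around stacks
for n,(u,v) in dict(GB=(262,222),CB=(363,226),tape=(309,222),jar=(437,246)).items():
    q=P[v-35:v+35,u-26:u+26].reshape(-1,3); 
    for lo,hi in ((.033,.046),(.046,.06),(.068,.082)):
        k=q[(q[:,2]>lo)&(q[:,2]<hi)]
        if len(k)>8: print(n,lo,hi,len(k),rect(k[:,:2]),k.mean(0).round(4))
E
```

```text
saucer blue [  0.5691   0.2504   0.1254   0.0878 -15.1719] 1336.0 z 0.0187
saucer cream [  0.6441   0.0864   0.1253   0.0882 -11.6006] 1319.0 z 0.0043
saucer green [ 0.6448 -0.1037  0.1253  0.0867 12.2518] 1320.0 z 0.0037
saucer brown [ 0.5571 -0.2664  0.1294  0.0919 -1.926 ] 1476.5 z 0.033
green [ 4.58700e-01  1.26500e-01  8.07000e-02  4.93000e-02 -8.86045e+01] 564.0
cream [ 4.5770e-01 -1.4250e-01  8.3400e-02  4.8800e-02 -8.1837e+01] 570.5
(218, 183) [113 181 128] [0.569 0.251 0.006]
(279, 158) [ 33  34 172] [0.644 0.083 0.004]
(347, 160) [ 60 146 115] [ 0.642 -0.106  0.006]
(406, 191) [  9 175  86] [ 0.559 -0.269  0.003]
(262, 239) [115 164  98] [0.415 0.121 0.039]
(361, 211) [ 11 151  54] [ 0.5   -0.146  0.007]
(361, 241) [  9 166  83] [ 0.418 -0.147  0.002]
(375, 219) [ 23  65 125] [ 0.475 -0.176  0.048]
(246, 215) [ 50 149  41] [0.475 0.162 0.073]
(300, 150) [ 15 116 156] [ 0.67   0.025 -0.004]
GB 0.033 0.046 364 [  0.4358   0.1293   0.159    0.0855 -13.6098] [0.4532 0.1284 0.0418]
GB 0.046 0.06 237 [4.56200e-01 1.24700e-01 8.17000e-02 4.52000e-02 8.83715e+01] [0.4587 0.1266 0.0
[... 234 characters left out ...]
1  8.02000e-02  4.82000e-02 -8.25739e+01] [ 0.4577 -0.1434  0.0487]
CB 0.068 0.082 241 [ 4.57700e-01 -1.42800e-01  8.43000e-02  4.99000e-02 -8.24545e+01] [ 0.458  -0.1427  0.0754]
tape 0.033 0.046 35 [ 4.65000e-01 -1.70000e-03  6.17000e-02  3.65000e-02  1.01963e+01] [ 4.579e-01 -3.000e-04  4.390e-02]
tape 0.046 0.06 287 [ 4.65500e-01 -2.50000e-03  5.97000e-02  3.74000e-02  1.07942e+01] [ 0.4651 -0.0026  0.05  ]
jar 0.033 0.046 68 [ 0.4075 -0.324   0.059   0.0383  7.4481] [ 0.4065 -0.3163  0.0405]
jar 0.046 0.06 61 [ 0.4067 -0.3221  0.0567  0.0328  7.6354] [ 0.4068 -0.3163  0.0508]
jar 0.068 0.082 348 [ 4.09000e-01 -3.33900e-01  5.16000e-02  4.84000e-02 -8.85069e+01] [ 0.4086 -0.334   0.0747]
```

```bash
cat >> h.py <<'E'
def to(x,y,z,yaw):
    "tool-axis shift and turn (move units) from the present pose to a tool-down pose; yaw = world angle of tool x, deg"
    from cell import robot
    from scipy.spatial.transform import Rotation as Ro
    s=robot.sense(); w,a,b,c=s["eef_rot"]; R=Ro.from_quat([a,b,c,w])
    y=np.deg2rad(yaw); G=np.array([[np.cos(y),np.sin(y),0],[np.sin(y),-np.cos(y),0],[0,0,-1]])
    sh=R.inv().apply(np.array([x,y*0+0,0])*0+np.array([x,_y(x,y,0) if 0 else 0,0])*0) if 0 else None
    return s,R,G
E
python3 - <<'E'
s=open("h.py").read(); i=s.index("def to(")
s=s[:i]+'''def to(x,y,z,yaw):
    "tool-axis shift and turn (move units) from the present pose to a tool-down pose; yaw = world angle of tool x, deg"
    from cell import robot
    from scipy.spatial.transform import Rotation as Ro
    s=robot.sense(); w,a,b,c=s["eef_rot"]; R=Ro.from_quat([a,b,c,w])
    p=np.deg2rad(yaw); G=Ro.from_matrix([[np.cos(p),np.sin(p),0],[np.sin(p),-np.cos(p),0],[0,0,-1]])
    X=R.apply([1,0,0])
    print("t",round(s["time"],2),"pos",s["tool_pos"].round(4),"yaw",np.rad2deg(np.arctan2(X[1],X[0])).round(2),
      "open",round(s["opening"]*85.4,1),"grasp",round(s["grasp_force"],1),"F",s["wrist_force"].round(1),"j7",s["joints"][6].round(2))
    print("  shift",(R.inv().apply(np.array([x,y,z])-s["tool_pos"])/.04).round(2),"turn",((R.inv()*G).as_rotvec(True)/6).round(2))
'''
open("h.py","w").write(s)
E
python3 -c "
from h import *
to(.4577,-.1427,.13,97.7)"
```

```text
t 0.1 pos [ 0.2673 -0.6735  0.2305] yaw 21.65 open 85.2 grasp 0.0 F [-0.3 -0.3 -0.2] j7 -0.08
  shift [  9.32 -10.57   2.53] turn [-1.000e-02 -1.000e-02 -1.268e+01]
```

Call:
{"name": "move_arm", "arguments": {
  "moves": [
    [[0.62,-0.7,0,0,0,0],[0.62,-0.7,0,0,0,0],[0.62,-0.7,0,0,0,0],[0.62,-0.7,0,0,0,0],[0.62,-0.7,0,0,0,0]]
  ],
  "fingers": 85,
  "grip_force": 40
}}

```text
time: 0.6
tool_pos: [0.3312, -0.4964, 0.231]
eef_rot: [-0.0, 0.982, 0.188, -0.0]
wrist_force: [0.6, -0.1, 0.5]
opening: 0.998
grasp_force: 0.0
```

Call:
{"name": "move_arm", "arguments": {
  "moves": [
    [[0.62,-0.7,0,0,0,0],[0.62,-0.7,0,0,0,0],[0.62,-0.7,0,0,0,0],[0.62,-0.7,0,0,0,0],[0.62,-0.7,0,0,0,0]]
  ]
}}

```text
time: 1.1
tool_pos: [0.3948, -0.3206, 0.2312]
eef_rot: [-0.0, 0.982, 0.188, -0.0]
wrist_force: [0.5, -0.4, -0.7]
opening: 0.996
grasp_force: 0.0
```

Call:
{"name": "move_arm", "arguments": {
  "moves": [
    [[0.62,-0.7,0,0,0,0],[0.62,-0.7,0,0,0,0],[0.62,-0.7,0,0,0,0],[0.62,-0.7,0,0,0,0],[0.62,-0.77,0,0,0,0]]
  ]
}}

```text
time: 1.6
tool_pos: [0.4575, -0.1424, 0.2312]
eef_rot: [0.0, 0.982, 0.188, -0.0]
wrist_force: [1.1, -1.1, -0.4]
opening: 0.991
grasp_force: 0.0
```

Call:
{"name": "move_arm", "arguments": {
  "moves": [
    [[0,0,0.2,0,0,-0.9],[0,0,0.2,0,0,-0.9],[0,0,0.2,0,0,-0.9],[0,0,0.2,0,0,-0.9],[0,0,0.2,0,0,-0.9]]
  ]
}}

```text
time: 2.1
tool_pos: [0.4571, -0.1435, 0.1908]
eef_rot: [-0.0, 0.91, 0.414, -0.0]
wrist_force: [-0.4, 0.7, 0.3]
opening: 0.997
grasp_force: 0.0
```

Call:
{"name": "move_arm", "arguments": {
  "moves": [
    [[0,0,0.2,0,0,-0.9],[0,0,0.2,0,0,-0.9],[0,0,0.2,0,0,-0.9],[0,0,0.2,0,0,-0.9],[0,0,0.2,0,0,-0.9]]
  ]
}}

```text
time: 2.6
tool_pos: [0.4571, -0.1437, 0.1508]
eef_rot: [-0.0, 0.789, 0.615, -0.0]
wrist_force: [0.4, -0.8, 0.4]
opening: 0.998
grasp_force: 0.0
```

```bash
python3 -c "
from h import *
to(.4577,-.1427,.13,97.7)"
```

```text
t 2.6 pos [ 0.4571 -0.1437  0.1508] yaw 75.87 open 85.2 grasp 0.0 F [ 0.4 -0.8  0.4] j7 -0.35
  shift [0.03 0.01 0.52] turn [-0.   -0.   -3.64]
```

Call:
{"name": "move_arm", "arguments": {
  "moves": [
    [[0,0,0.1,0,0,-0.8],[0,0,0.1,0,0,-0.8],[0,0,0.1,0,0,-0.8],[0,0,0.1,0,0,-0.8],[0,0,0.1,0,0,-0.44]]
  ]
}}

```text
time: 3.1
tool_pos: [0.4571, -0.1437, 0.1309]
eef_rot: [-0.0, 0.658, 0.753, -0.0]
wrist_force: [-0.3, -0.6, 0.0]
opening: 1.0
grasp_force: 0.0
```

Call:
{"name": "move_arm", "arguments": {
  "moves": [
    [[0.03,0,0.5,0,0,0],[0,0,0.5,0,0,0],[0,0,0.5,0,0,0],[0,0,0.4,0,0,0],[0,0,0.2,0,0,0]]
  ]
}}

```text
time: 3.6
tool_pos: [0.4566, -0.1423, 0.046]
eef_rot: [-0.001, 0.659, 0.752, -0.0]
wrist_force: [0.1, 0.7, 0.2]
opening: 0.997
grasp_force: 0.0
```

Call:
{"name": "move_arm", "arguments": {
  "moves": [
    [[0,0,0,0,0,0],[0,0,0,0,0,0],[0,0,0,0,0,0],[0,0,0,0,0,0],[0,0,0,0,0,0]]
  ],
  "fingers": 40,
  "grip_force": 30
}}

```text
time: 4.1
tool_pos: [0.4574, -0.1426, 0.048]
eef_rot: [0.001, 0.66, 0.752, 0.0]
wrist_force: [-0.9, 0.7, 7.1]
opening: 0.583
grasp_force: 32.1
```

```bash
python3 - <<'E'
from h import *
from cell import eyes
to(.4577,-.1427,.046,97.7)
d=eyes.get_image("scene"); cv2.imwrite("pics/s1.png",cv2.resize(d["pixels"][200:300,140:290,::-1],None,fx=4,fy=4))
E
```

```text
t 4.1 pos [ 0.4574 -0.1426  0.048 ] yaw 97.47 open 49.8 grasp 32.1 F [-0.9  0.7  7.1] j7 -0.22
  shift [-0.    0.01  0.05] turn [ 0.01  0.   -0.04]
```

View pics/s1.png

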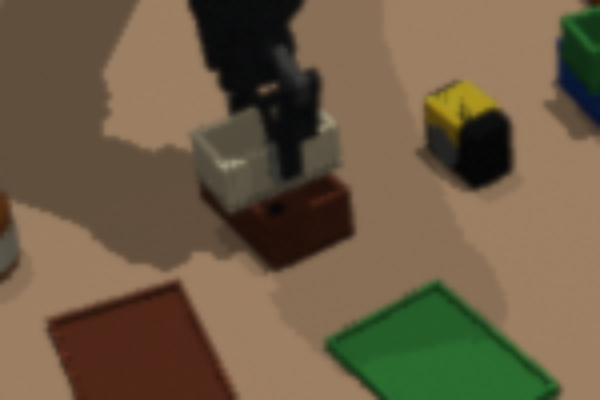

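The fingers hold the cream pot on its long sides at 49.8 mm opening, around (290,130) in the crop. Lifting now.

Call:
{"name": "move_arm", "arguments": {
  "moves": [
    [[0,0,-0.2,0,0,0],[0,0,-0.4,0,0,0],[0,0,-0.5,0,0,0],[0,0,-0.5,0,0,0],[0,0,-0.5,0,0,0]]
  ]
}}

```text
time: 4.65
tool_pos: [0.4567, -0.1425, 0.1326]
eef_rot: [-0.0, 0.659, 0.752, -0.0]
wrist_force: [0.4, 0.3, -0.9]
opening: 0.577
grasp_force: 31.6
```

Call:
{"name": "move_arm", "arguments": {
  "moves": [
    [[0,0,0,0,0,-0.5],[0,0,0,0,0,-0.8],[0,0,0,0,0,-0.8],[0,0,0,0,0,-0.8],[0,0,0,0,0,-0.8]]
  ]
}}

```text
time: 5.15
tool_pos: [0.4568, -0.1427, 0.1319]
eef_rot: [0.0, 0.501, 0.865, -0.0]
wrist_force: [-0.2, -0.5, -2.1]
opening: 0.579
grasp_force: 31.7
```

Call:
{"name": "move_arm", "arguments": {
  "moves": [
    [[0,0,0,0,0,-0.8],[0,0,0,0,0,-0.8],[0,0,0,0,0,-0.8],[0,0,0,0,0,-0.8],[0,0,0,0,0,-0.8]]
  ]
}}

```text
time: 5.65
tool_pos: [0.4567, -0.1428, 0.1318]
eef_rot: [0.0, 0.31, 0.951, -0.0]
wrist_force: [-0.6, -0.4, -1.2]
opening: 0.578
grasp_force: 31.6
```

Call:
{"name": "move_arm", "arguments": {
  "moves": [
    [[0,0,0,0,0,-0.8],[0,0,0,0,0,-0.8],[0,0,0,0,0,-0.8],[0,0,0,0,0,-0.8],[0,0,0,0,0,-0.9]]
  ]
}}

```text
time: 6.15
tool_pos: [0.4568, -0.1429, 0.1318]
eef_rot: [-0.0, 0.1, 0.995, -0.0]
wrist_force: [-0.2, 0.4, -1.7]
opening: 0.578
grasp_force: 31.6
```

```bash
python3 - <<'E'
from h import *
from cell import eyes
to(.6441,.0864,.046,168.4)
d=eyes.get_image("top"); np.savez("top1.npz",**d)
P=cloud(d); u,v=363,226; q=P[v-32:v+32,u-32:u+32].reshape(-1,3)
k=q[(q[:,2]>.033)&(q[:,2]<.046)]; print(len(k),rect(k[:,:2]))
k=q[(q[:,2]>.11)&(q[:,2]<.126)]; print("pot",len(k),rect(k[:,:2]),k[:,2].max())
cv2.imwrite("pics/t1.png",cv2.resize(d["pixels"][140:290,230:430,::-1],None,fx=4,fy=4))
E
```

```text
t 6.15 pos [ 0.4568 -0.1429  0.1318] yaw 168.47 open 49.4 grasp 31.6 F [-0.2  0.4 -1.7] j7 0.83
  shift [-3.44  6.55  2.14] turn [-0.01  0.    0.01]
120 [ 0.4557 -0.1393  0.0997  0.0593 10.9543]
pot 2 [ 0.4462 -0.132   0.0025  0.     -0.1852] 0.12594386631280405
```

View pics/t1.png

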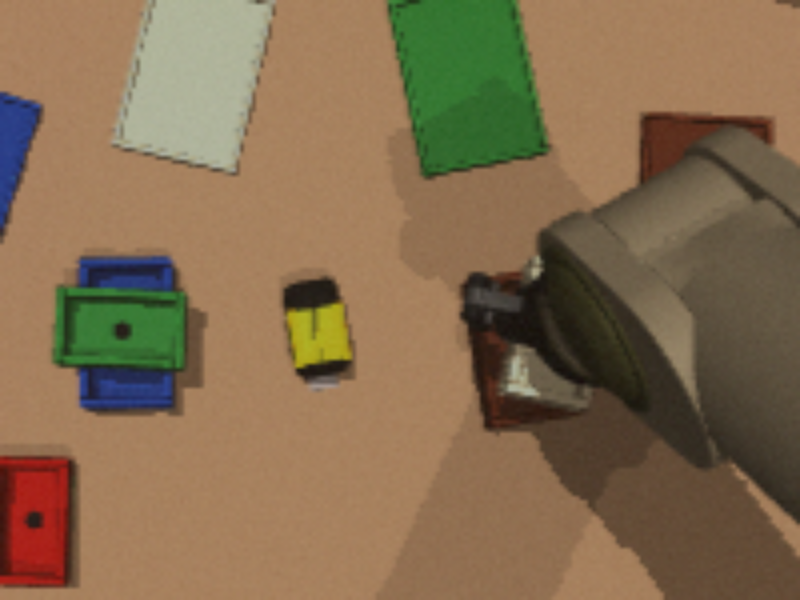

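The crop shows the cream pot held above the brown one. The arm covers part of the view, but the brown pot's corner is visible at (495,425). Carrying it to the cream saucer.

Call:
{"name": "move_arm", "arguments": {
  "moves": [
    [[-0.2,0.4,0,0,0,0],[-0.36,0.68,0,0,0,0],[-0.36,0.68,0,0,0,0],[-0.36,0.68,0,0,0,0],[-0.36,0.68,0,0,0,0]]
  ]
}}

```text
time: 6.7
tool_pos: [0.5471, -0.033, 0.1317]
eef_rot: [-0.0, 0.103, 0.995, -0.0]
wrist_force: [0.9, -0.8, -2.1]
opening: 0.583
grasp_force: 31.7
```

Call:
{"name": "move_arm", "arguments": {
  "moves": [
    [[-0.36,0.68,0,0,0,0],[-0.36,0.68,0,0,0,0],[-0.36,0.68,0,0,0,0],[-0.36,0.68,0,0,0,0],[-0.36,0.71,0,0,0,0]]
  ]
}}

```text
time: 7.2
tool_pos: [0.6454, 0.0865, 0.1316]
eef_rot: [-0.0, 0.103, 0.995, -0.0]
wrist_force: [0.5, -0.1, -1.6]
opening: 0.58
grasp_force: 31.7
```

Call:
{"name": "move_arm", "arguments": {
  "moves": [
    [[0,0,0.3,0,0,0],[0,0,0.5,0,0,0],[0,0,0.5,0,0,0],[0,0,0.4,0,0,0],[0,0,0.3,0,0,0]]
  ]
}}

```text
time: 7.7
tool_pos: [0.6444, 0.0854, 0.0501]
eef_rot: [-0.001, 0.103, 0.995, -0.0]
wrist_force: [-0.4, -0.1, 0.1]
opening: 0.581
grasp_force: 31.7
```

```bash
python3 - <<'E'
from h import *
from cell import eyes
to(.6441,.0864,.012,168.4)
d=eyes.get_image("scene"); cv2.imwrite("pics/s2.png",cv2.resize(d["pixels"][190:310,240:400,::-1],None,fx=4,fy=4))
d=eyes.get_image("wrist"); cv2.imwrite("pics/w2.png",d["pixels"][:,:,::-1])
E
```

```text
t 7.7 pos [0.6444 0.0854 0.0501] yaw 168.22 open 49.7 grasp 31.7 F [-0.4 -0.1  0.1] j7 0.47
  shift [0.01 0.02 0.95] turn [-0.01 -0.01 -0.03]
```

View pics/s2.png

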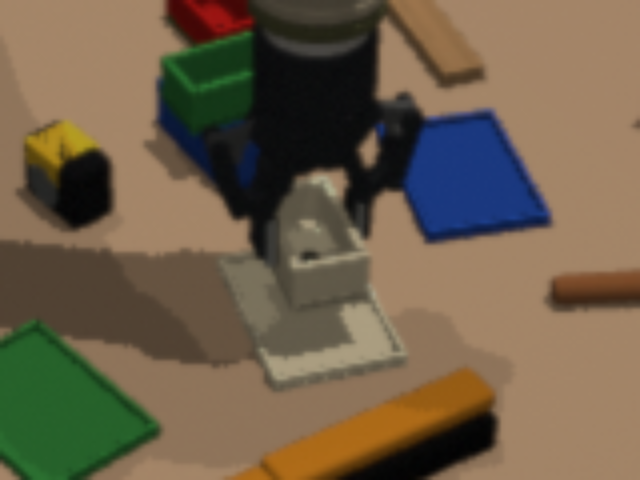

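View pics/w2.png

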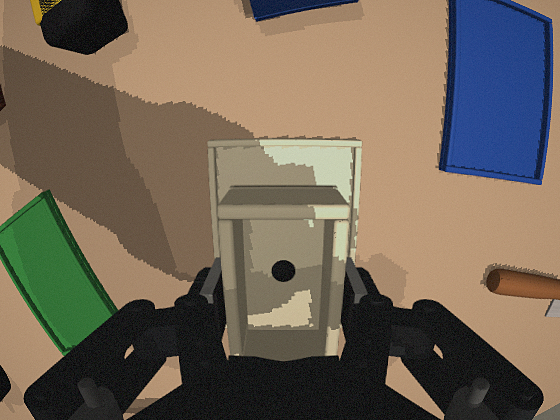

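The scene crop and wrist picture show the cream pot level and square over its saucer. In the wrist picture the pot is centred at column 283 and the saucer at 285. Lowering it.

Call:
{"name": "move_arm", "arguments": {
  "moves": [
    [[0,0.02,0.4,0,0,0],[0,0,0.25,0,0,0],[0,0,0.15,0,0,0],[0,0,0.08,0,0,0],[0,0,0.05,0,0,0]]
  ]
}}

```text
time: 8.3
tool_pos: [0.6451, 0.087, 0.0138]
eef_rot: [-0.0, 0.102, 0.995, 0.0]
wrist_force: [0.2, -0.5, -1.7]
opening: 0.58
grasp_force: 31.8
```

Call:
{"name": "move_arm", "arguments": {
  "moves": [
    [[0,0,0.02,0,0,0],[0,0,0,0,0,0],[0,0,0,0,0,0],[0,0,0,0,0,0],[0,0,0,0,0,0]]
  ]
}}

```text
time: 8.8
tool_pos: [0.6452, 0.0869, 0.0134]
eef_rot: [0.0, 0.102, 0.995, -0.0]
wrist_force: [-0.0, -0.4, -0.5]
opening: 0.581
grasp_force: 31.8
```

Call:
{"name": "move_arm", "arguments": {
  "moves": [
    [[0,0,0.03,0,0,0],[0,0,0.03,0,0,0],[0,0,0.02,0,0,0],[0,0,0,0,0,0],[0,0,0,0,0,0]]
  ]
}}

```text
time: 9.3
tool_pos: [0.6453, 0.0869, 0.0121]
eef_rot: [0.001, 0.102, 0.995, -0.0]
wrist_force: [-6.1, -2.1, 18.8]
opening: 0.58
grasp_force: 34.2
```

Call:
{"name": "move_arm", "arguments": {
  "moves": [
    [[0,0,-0.04,0,0,0],[0,0,0,0,0,0],[0,0,0,0,0,0],[0,0,0,0,0,0],[0,0,0,0,0,0]]
  ],
  "fingers": 85
}}

```text
time: 9.8
tool_pos: [0.6451, 0.0869, 0.0114]
eef_rot: [-0.0, 0.102, 0.995, -0.0]
wrist_force: [-0.2, -0.2, -0.7]
opening: 0.995
grasp_force: 0.0
```

Call:
{"name": "move_arm", "arguments": {
  "moves": [
    [[0,0,-0.2,0,0,0],[0,0,-0.5,0,0,0],[0,0,-0.7,0,0,0],[0,0,-0.8,0,0,0],[0,0,-0.8,0,0,0]]
  ]
}}

```text
time: 10.3
tool_pos: [0.6449, 0.087, 0.1332]
eef_rot: [-0.0, 0.102, 0.995, 0.0]
wrist_force: [0.7, 0.2, -0.2]
opening: 0.993
grasp_force: 0.0
```

```bash
python3 - <<'E'
from h import *
from cell import eyes
d=eyes.get_image("top"); np.savez("top2.npz",**d)
P=cloud(d); u,v=363,226; q=P[v-32:v+32,u-32:u+32].reshape(-1,3)
k=q[(q[:,2]>.033)&(q[:,2]<.046)]; print(len(k)); r=rect(k[:,:2]); print(r,k.mean(0))
print(find(d,"brown",(363,226),.04))
to(r[0],r[1],.13,180+r[4])
print(find(d,"cream",(279,158),.04))
cv2.imwrite("pics/t2.png",cv2.resize(d["pixels"][130:280,230:430,::-1],None,fx=4,fy=4))
E
```

```text
278
[ 0.4562 -0.1414  0.1     0.0625 10.468 ] [ 0.4559326  -0.14118731  0.03922702]
(array([ 0.4565, -0.1308,  0.1144,  0.0908, 15.8353]), 958.5)
t 10.35 pos [0.6471 0.0881 0.1385] yaw 168.3 open 84.8 grasp 0.0 F [1.  1.7 3.2] j7 0.56
  shift [ 3.51 -6.59  0.18] turn [ 0.01  0.06 -3.69]
(array([  0.6202,   0.0948,   0.0857,   0.0741, -11.3838]), 292.5)
```

View pics/t2.png

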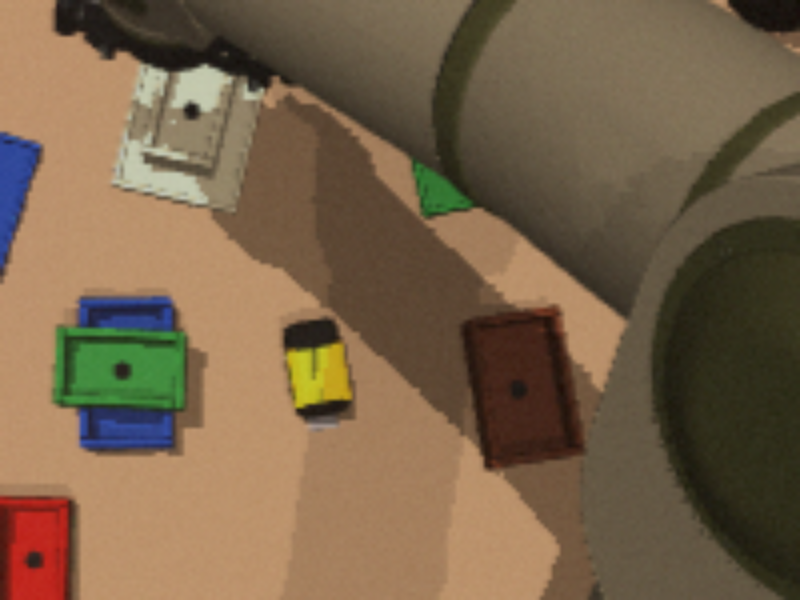

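The cream pot stands inside its saucer at (190,110) in the crop, and the brown pot is clear to pick at (520,388). Going to brown.

Call:
{"name": "move_arm", "arguments": {
  "moves": [
    [[0.31,-0.6,0,0,0,0],[0.35,-0.66,0,0,0,0],[0.35,-0.66,0,0,0,0],[0.35,-0.66,0,0,0,0],[0.35,-0.66,0,0,0,0]]
  ]
}}

```text
time: 10.85
tool_pos: [0.551, -0.0269, 0.132]
eef_rot: [0.0, 0.102, 0.995, -0.0]
wrist_force: [0.2, -0.2, 0.2]
opening: 0.996
grasp_force: 0.0
```

Call:
{"name": "move_arm", "arguments": {
  "moves": [
    [[0.35,-0.66,0,0,0,0],[0.35,-0.66,0,0,0,0],[0.35,-0.66,0,0,0,0],[0.35,-0.66,0,0,0,0],[0.35,-0.66,0,0,0,0]]
  ]
}}

```text
time: 11.35
tool_pos: [0.4558, -0.1419, 0.132]
eef_rot: [0.0, 0.102, 0.995, -0.0]
wrist_force: [1.0, -0.6, 0.3]
opening: 0.996
grasp_force: 0.0
```

Call:
{"name": "move_arm", "arguments": {
  "moves": [
    [[0,0,0.2,0,0,-0.8],[0,0,0.3,0,0,-0.8],[0,0,0.3,0,0,-0.8],[0,0,0.2,0,0,-0.8],[0,0,0,0,0,-0.5]]
  ]
}}

```text
time: 11.85
tool_pos: [0.4562, -0.1411, 0.0911]
eef_rot: [-0.0, -0.093, 0.996, 0.0]
wrist_force: [0.5, 0.4, 0.4]
opening: 1.001
grasp_force: 0.0
```

```bash
python3 - <<'E'
from h import *
from cell import eyes
to(.4562,-.1414,.008,190.5)
E
```

```text
t 11.85 pos [ 0.4562 -0.1411  0.0911] yaw -169.31 open 85.4 grasp 0.0 F [0.5 0.4 0.4] j7 1.03
  shift [ 0.   -0.01  2.08] turn [ 0.   -0.01  0.03]
```

Call:
{"name": "move_arm", "arguments": {
  "moves": [
    [[0,0,0.6,0,0,0],[0,0,0.5,0,0,0],[0,0,0.4,0,0,0],[0,0,0.35,0,0,0],[0,0,0.2,0,0,0]]
  ]
}}

```text
time: 12.35
tool_pos: [0.4566, -0.141, 0.009]
eef_rot: [-0.0, -0.092, 0.996, 0.0]
wrist_force: [0.6, -0.4, 0.5]
opening: 0.997
grasp_force: 0.0
```

Call:
{"name": "move_arm", "arguments": {
  "moves": [
    [[0,0,0,0,0,0],[0,0,0,0,0,0],[0,0,0,0,0,0],[0,0,0,0,0,0],[0,0,0,0,0,0]]
  ],
  "fingers": 50,
  "grip_force": 40
}}

```text
time: 12.85
tool_pos: [0.4567, -0.1413, 0.01]
eef_rot: [0.0, -0.091, 0.996, -0.0]
wrist_force: [-0.1, -0.4, 2.5]
opening: 0.712
grasp_force: 44.6
```

Call:
{"name": "move_arm", "arguments": {
  "moves": [
    [[0,0,-0.15,0,0,0],[0,0,-0.3,0,0,0],[0,0,-0.4,0,0,0],[0,0,-0.5,0,0,0.4],[0,0,-0.5,0,0,0.8]]
  ]
}}

```text
time: 13.35
tool_pos: [0.4561, -0.141, 0.0846]
eef_rot: [-0.0, -0.028, 1.0, 0.0]
wrist_force: [0.1, 1.0, -2.2]
opening: 0.716
grasp_force: 44.1
```

```bash
python3 - <<'E'
from h import *
to(.5571,-.2664,.09,178.1)
# check saucer brown against edges on the brown rim, first picture
d=dict(np.load("top0.npz")); P=cloud(d)
hs=cv2.cvtColor(d["pixels"],cv2.COLOR_RGB2HSV); print(hs[191,385:428].tolist())
E
```

```text
t 13.35 pos [ 0.4561 -0.141   0.0846] yaw -176.81 open 61.2 grasp 44.1 F [ 0.1  1.  -2.2] j7 0.91
  shift [-2.35 -3.27 -0.14] turn [ 0.01 -0.01  0.85]
[[14, 111, 158], [15, 110, 156], [14, 116, 160], [14, 112, 155], [14, 111, 120], [9, 181, 52], [8, 175, 93], [8, 171, 91], [8, 174, 85], [8, 163, 91], [8, 170, 87], [8, 168, 91], [8, 174, 91], [7, 169, 89], [8, 164, 90], [10, 178, 83], [9, 168, 88], [7, 166, 89], [8, 172, 86], [6, 166, 89], [7, 176, 84], [9, 175, 86], [10, 180, 82], [9, 184, 83], [7, 159, 88], [8, 165, 88], [8, 173, 87], [9, 180, 85], [8, 175, 89], [8, 172, 89], [8, 178, 86], [9, 170, 90], [7, 174, 88], [8, 175, 86], [7, 168, 88], [8, 167, 78], [10, 178, 56], [11, 142, 108], [14, 112, 160], [13, 112, 157], [14, 115, 158], [14, 116, 161], [14, 111, 154]]
```

Call:
{"name": "move_arm", "arguments": {
  "moves": [
    [[0,0,0,0,0,0.85],[-0.3,-0.4,0,0,0,0],[-0.5,-0.7,0,0,0,0],[-0.5,-0.7,0,0,0,0],[-0.5,-0.7,0,0,0,0]]
  ]
}}

```text
time: 13.85
tool_pos: [0.5256, -0.2444, 0.0843]
eef_rot: [-0.0, 0.016, 1.0, 0.0]
wrist_force: [1.2, 0.8, -1.3]
opening: 0.714
grasp_force: 44.3
```

Call:
{"name": "move_arm", "arguments": {
  "moves": [
    [[-0.4,-0.55,0.1,0,0,0],[-0.15,-0.2,0.2,0,0,0],[0,0,0.3,0,0,0],[0,0,0.2,0,0,0],[0,0,0,0,0,0]]
  ]
}}

```text
time: 14.35
tool_pos: [0.5448, -0.2722, 0.0503]
eef_rot: [-0.001, 0.015, 1.0, 0.001]
wrist_force: [0.2, 0.6, -2.5]
opening: 0.72
grasp_force: 44.3
```

```bash
python3 - <<'E'
from h import *
from cell import eyes
to(.5571,-.2664,.014,178.1)
d=eyes.get_image("wrist"); cv2.imwrite("pics/w3.png",d["pixels"][:,:,::-1])
E
```

```text
t 14.35 pos [ 0.5448 -0.2722  0.0503] yaw 178.31 open 61.5 grasp 44.3 F [ 0.2  0.6 -2.5] j7 1.14
  shift [-0.31  0.15  0.91] turn [ 0.01 -0.03  0.04]
```

View pics/w3.png

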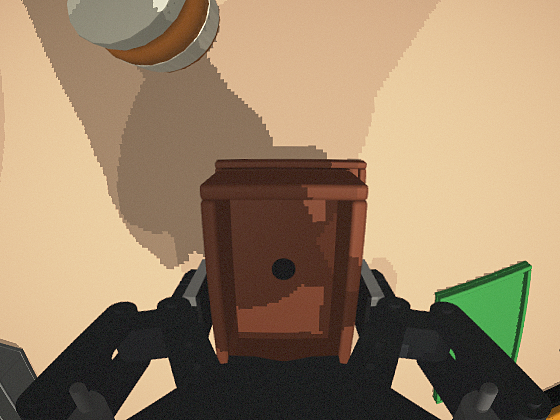

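The wrist picture shows the brown pot centred at column 284 over the saucer at column 291. The remaining offset agrees with the computed correction of (-0.31, 0.15), so I'll apply it and lower.

Call:
{"name": "move_arm", "arguments": {
  "moves": [
    [[-0.31,0.15,0,0,0,0],[0,0,0.3,0,0,0],[0,0,0.25,0,0,0],[0,0,0.15,0,0,0],[0,0,0.1,0,0,0]]
  ]
}}

```text
time: 14.9
tool_pos: [0.5583, -0.2684, 0.0185]
eef_rot: [-0.001, 0.016, 1.0, 0.0]
wrist_force: [-0.1, 0.2, -2.8]
opening: 0.716
grasp_force: 44.3
```

Call:
{"name": "move_arm", "arguments": {
  "moves": [
    [[0,0,0.05,0,0,0],[0,0,0.03,0,0,0],[0,0,0.03,0,0,0],[0,0,0.02,0,0,0],[0,0,0,0,0,0]]
  ]
}}

```text
time: 15.4
tool_pos: [0.5589, -0.2685, 0.0146]
eef_rot: [0.0, 0.016, 1.0, -0.0]
wrist_force: [0.7, -0.3, -2.3]
opening: 0.716
grasp_force: 44.3
```

Call:
{"name": "move_arm", "arguments": {
  "moves": [
    [[0,0,0.03,0,0,0],[0,0,0.02,0,0,0],[0,0,0.02,0,0,0],[0,0,0,0,0,0],[0,0,0,0,0,0]]
  ]
}}

```text
time: 15.9
tool_pos: [0.5591, -0.2686, 0.0141]
eef_rot: [0.0, 0.016, 1.0, -0.001]
wrist_force: [-6.9, 0.3, 23.6]
opening: 0.719
grasp_force: 47.3
```

Call:
{"name": "move_arm", "arguments": {
  "moves": [
    [[0,0,-0.04,0,0,0],[0,0,0,0,0,0],[0,0,0,0,0,0],[0,0,0,0,0,0],[0,0,0,0,0,0]]
  ],
  "fingers": 85
}}

```text
time: 16.4
tool_pos: [0.5589, -0.2684, 0.013]
eef_rot: [-0.0, 0.016, 1.0, 0.0]
wrist_force: [-0.2, 0.6, -1.0]
opening: 0.997
grasp_force: 0.0
```

Call:
{"name": "move_arm", "arguments": {
  "moves": [
    [[0,0,-0.2,0,0,0],[0,0,-0.5,0,0,0],[0,0,-0.7,0,0,0],[0,0,-0.9,0,0,0],[0,0,-0.9,0,0,0]]
  ]
}}

```text
time: 16.9
tool_pos: [0.5587, -0.2681, 0.1428]
eef_rot: [-0.0, 0.016, 1.0, 0.0]
wrist_force: [1.0, -0.8, -0.3]
opening: 0.995
grasp_force: 0.0
```

Call:
{"name": "move_arm", "arguments": {
  "moves": [
    [[0,0,-0.5,0,0,0.5],[0,0,0,0,0,0.9],[0,0,0,0,0,0.9],[0,0,0,0,0,0.9],[0,0,0,0,0,0.9]]
  ]
}}

```text
time: 17.4
tool_pos: [0.5589, -0.2683, 0.1619]
eef_rot: [0.0, 0.23, 0.973, 0.0]
wrist_force: [0.6, 0.3, 0.5]
opening: 0.997
grasp_force: 0.0
```

Call:
{"name": "move_arm", "arguments": {
  "moves": [
    [[0,0,0,0,0,0.9],[0,0,0,0,0,0.9],[0,0,0,0,0,0.9],[0,0,0,0,0,0.9],[0,0,0,0,0,0.9]]
  ]
}}

```text
time: 17.9
tool_pos: [0.559, -0.2682, 0.1618]
eef_rot: [0.0, 0.451, 0.893, 0.0]
wrist_force: [0.3, -0.4, -0.6]
opening: 0.996
grasp_force: 0.0
```

Call:
{"name": "move_arm", "arguments": {
  "moves": [
    [[0,0,0,0,0,0.9],[0,0,0,0,0,0.9],[0,0,0,0,0,0.9],[0,0,0,0,0,0.9],[0,0,0,0,0,0.9]]
  ]
}}

```text
time: 18.4
tool_pos: [0.559, -0.2681, 0.1618]
eef_rot: [-0.0, 0.647, 0.763, 0.0]
wrist_force: [-1.2, -0.2, -0.9]
opening: 0.991
grasp_force: 0.0
```

```bash
python3 - <<'E'
from h import *
to(.4593,.1263,.13,88.5)
E
```

```text
t 18.4 pos [ 0.559  -0.2681  0.1618] yaw 99.39 open 84.6 grasp 0.0 F [-1.2 -0.2 -0.9] j7 0.16
  shift [10.13 -0.85  0.8 ] turn [ 0.   -0.    1.81]
```

Call:
{"name": "move_arm", "arguments": {
  "moves": [
    [[0.53,-0.07,0,0,0,0],[0.8,-0.07,0,0,0,0],[0.8,-0.07,0,0,0,0],[0.8,-0.07,0,0,0,0],[0.8,-0.07,0,0,0,0]]
  ]
}}

```text
time: 18.9
tool_pos: [0.5198, -0.1223, 0.1618]
eef_rot: [0.0, 0.645, 0.764, 0.0]
wrist_force: [0.3, 0.0, -0.5]
opening: 0.997
grasp_force: 0.0
```

Call:
{"name": "move_arm", "arguments": {
  "moves": [
    [[0.8,-0.07,0,0,0,0],[0.8,-0.07,0,0,0,0],[0.8,-0.07,0,0,0,0],[0.8,-0.07,0,0,0,0],[0.8,-0.07,0,0,0,0]]
  ]
}}

```text
time: 19.4
tool_pos: [0.4794, 0.0332, 0.1618]
eef_rot: [0.0, 0.645, 0.764, 0.0]
wrist_force: [0.9, 0.4, -0.7]
opening: 0.999
grasp_force: 0.0
```

Call:
{"name": "move_arm", "arguments": {
  "moves": [
    [[0.8,-0.07,0,0,0,0],[0.8,-0.07,0,0,0,0],[0.8,0,0,0,0,0],[0,0,0.4,0,0,0.9],[0,0,0.4,0,0,0.9]]
  ]
}}

```text
time: 19.9
tool_pos: [0.4584, 0.127, 0.1297]
eef_rot: [0.0, 0.715, 0.699, 0.001]
wrist_force: [0.2, -0.4, -0.5]
opening: 0.997
grasp_force: 0.0
```

```bash
python3 - <<'E'
from h import *
to(.4593,.1263,.046,88.5)
E
```

```text
t 19.9 pos [0.4584 0.127  0.1297] yaw 88.72 open 85.2 grasp 0.0 F [ 0.2 -0.4 -0.5] j7 -0.79
  shift [-0.02  0.02  2.09] turn [ 0.02 -0.01  0.04]
```

Call:
{"name": "move_arm", "arguments": {
  "moves": [
    [[0,0.02,0.5,0,0,0],[0,0,0.5,0,0,0],[0,0,0.5,0,0,0],[0,0,0.4,0,0,0],[0,0,0.18,0,0,0]]
  ]
}}

```text
time: 20.4
tool_pos: [0.4588, 0.1257, 0.0452]
eef_rot: [-0.0, 0.714, 0.7, -0.0]
wrist_force: [0.1, 0.7, 0.6]
opening: 0.995
grasp_force: 0.0
```

Call:
{"name": "move_arm", "arguments": {
  "moves": [
    [[0,0,0,0,0,0],[0,0,0,0,0,0],[0,0,0,0,0,0],[0,0,0,0,0,0],[0,0,0,0,0,0]]
  ],
  "fingers": 40,
  "grip_force": 30
}}

```text
time: 20.9
tool_pos: [0.4595, 0.1256, 0.0469]
eef_rot: [0.0, 0.715, 0.7, 0.001]
wrist_force: [-1.0, 0.8, 7.2]
opening: 0.581
grasp_force: 32.2
```

Call:
{"name": "move_arm", "arguments": {
  "moves": [
    [[0,0,-0.2,0,0,0],[0,0,-0.4,0,0,0],[0,0,-0.5,0,0,0],[0,0,-0.5,0,0,0],[0,0,-0.5,0,0,0]]
  ]
}}

```text
time: 21.4
tool_pos: [0.4589, 0.1252, 0.1314]
eef_rot: [0.0, 0.715, 0.7, -0.0]
wrist_force: [-0.0, -0.2, -3.4]
opening: 0.578
grasp_force: 31.7
```

```bash
python3 - <<'E'
from h import *
to(.6448,-.1037,.09,192.25)
E
```

```text
t 21.4 pos [0.4589 0.1252 0.1314] yaw 88.78 open 49.4 grasp 31.7 F [-0.  -0.2 -3.4] j7 -0.79
  shift [-5.62  4.77  1.04] turn [ -0.     0.   -17.25]
```

Call:
{"name": "move_arm", "arguments": {
  "moves": [
    [[-0.32,0.27,0,0,0,0],[-0.5,0.42,0,0,0,0],[-0.6,0.51,0,0,0,0],[-0.6,0.51,0,0,0,0],[-0.6,0.51,0,0,0,0]]
  ]
}}

```text
time: 21.9
tool_pos: [0.5461, 0.0175, 0.1308]
eef_rot: [0.0, 0.715, 0.7, -0.0]
wrist_force: [1.3, 0.8, -1.1]
opening: 0.579
grasp_force: 31.8
```

Call:
{"name": "move_arm", "arguments": {
  "moves": [
    [[-0.6,0.51,0,0,0,0],[-0.6,0.51,0,0,0,0],[-0.6,0.51,0,0,0,0],[-0.6,0.51,0,0,0,0],[-0.6,0.51,0,0,0,0]]
  ]
}}

```text
time: 22.4
tool_pos: [0.6453, -0.1047, 0.1307]
eef_rot: [-0.0, 0.715, 0.699, -0.0]
wrist_force: [1.4, -0.5, -1.6]
opening: 0.581
grasp_force: 31.8
```

Call:
{"name": "move_arm", "arguments": {
  "moves": [
    [[0,0,0,0,0,-0.5],[0,0,0,0,0,-0.9],[0,0,0,0,0,-0.9],[0,0,0,0,0,-0.9],[0,0,0,0,0,-0.9]]
  ]
}}

```text
time: 22.9
tool_pos: [0.6446, -0.1037, 0.1307]
eef_rot: [-0.0, 0.548, 0.837, -0.0]
wrist_force: [0.4, 0.3, -1.1]
opening: 0.578
grasp_force: 31.9
```

Call:
{"name": "move_arm", "arguments": {
  "moves": [
    [[0,0,0,0,0,-0.9],[0,0,0,0,0,-0.9],[0,0,0,0,0,-0.9],[0,0,0,0,0,-0.9],[0,0,0,0,0,-0.9]]
  ]
}}

```text
time: 23.4
tool_pos: [0.6446, -0.1038, 0.1307]
eef_rot: [-0.0, 0.337, 0.941, -0.0]
wrist_force: [0.2, -0.4, -1.9]
opening: 0.579
grasp_force: 31.8
```

Call:
{"name": "move_arm", "arguments": {
  "moves": [
    [[0,0,0,0,0,-0.9],[0,0,0,0,0,-0.9],[0,0,0,0,0,-0.9],[0,0,0,0,0,-0.9],[0,0,0,0,0,-0.9]]
  ]
}}

```text
time: 23.9
tool_pos: [0.6446, -0.1039, 0.1306]
eef_rot: [-0.0, 0.108, 0.994, -0.0]
wrist_force: [-0.6, -0.4, -2.3]
opening: 0.579
grasp_force: 31.8
```

Call:
{"name": "move_arm", "arguments": {
  "moves": [
    [[0,0,0.2,0,0,-0.9],[0,0,0.4,0,0,-0.9],[0,0,0.4,0,0,-0.9],[0,0,0.4,0,0,-0.45],[0,0,0.4,0,0,0]]
  ]
}}

```text
time: 24.4
tool_pos: [0.6448, -0.1041, 0.0578]
eef_rot: [-0.0, -0.055, 0.999, -0.0]
wrist_force: [0.2, -0.5, -1.6]
opening: 0.582
grasp_force: 31.9
```

```bash
python3 - <<'E'
from h import *
from cell import eyes
to(.6448,-.1037,.012,192.25)
d=eyes.get_image("wrist"); cv2.imwrite("pics/w4.png",d["pixels"][:,:,::-1])
E
```

```text
t 24.4 pos [ 0.6448 -0.1041  0.0578] yaw -173.73 open 49.7 grasp 31.9 F [ 0.2 -0.5 -1.6] j7 1.0
  shift [-0.    0.01  1.14] turn [-0. -0. -1.]
```

View pics/w4.png

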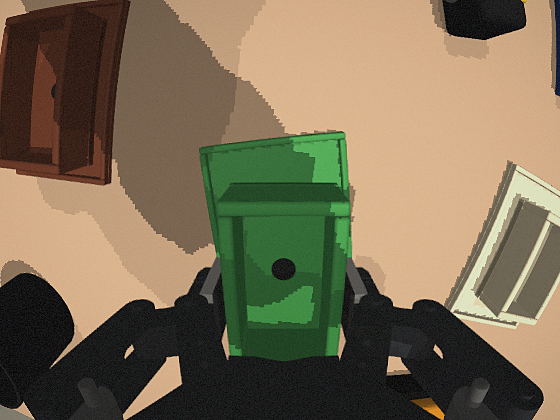

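The wrist picture shows green over its saucer, still about 6° short in turn, with the brown and cream pots sitting in theirs. I'll finish the turn and lower.

Call:
{"name": "move_arm", "arguments": {
  "moves": [
    [[0,0,0.2,0,0,-0.7],[0,0,0.3,0,0,-0.3],[0,0,0.25,0,0,0],[0,0,0.2,0,0,0],[0,0,0.1,0,0,0]]
  ]
}}

```text
time: 24.95
tool_pos: [0.6448, -0.1033, 0.0151]
eef_rot: [-0.0, -0.106, 0.994, 0.0]
wrist_force: [0.4, 0.1, -1.9]
opening: 0.58
grasp_force: 31.9
```

Call:
{"name": "move_arm", "arguments": {
  "moves": [
    [[0,0,0.05,0,0,0],[0,0,0.03,0,0,0],[0,0,0.02,0,0,0],[0,0,0.02,0,0,0],[0,0,0,0,0,0]]
  ]
}}

```text
time: 25.45
tool_pos: [0.6452, -0.1034, 0.0114]
eef_rot: [0.0, -0.107, 0.994, -0.0]
wrist_force: [-0.3, 0.2, -1.9]
opening: 0.579
grasp_force: 31.9
```

Call:
{"name": "move_arm", "arguments": {
  "moves": [
    [[0,0,0.03,0,0,0],[0,0,0.02,0,0,0],[0,0,0.02,0,0,0],[0,0,0,0,0,0],[0,0,0,0,0,0]]
  ]
}}

```text
time: 25.95
tool_pos: [0.6453, -0.1033, 0.011]
eef_rot: [0.001, -0.107, 0.994, -0.001]
wrist_force: [-7.3, -1.4, 22.7]
opening: 0.581
grasp_force: 34.8
```

Seated with 23 N. Release, rise and measure blue.

Call:
{"name": "move_arm", "arguments": {
  "moves": [
    [[0,0,-0.04,0,0,0],[0,0,0,0,0,0],[0,0,0,0,0,0],[0,0,0,0,0,0],[0,0,0,0,0,0]]
  ],
  "fingers": 85
}}

```text
time: 26.45
tool_pos: [0.6451, -0.1032, 0.0098]
eef_rot: [-0.0, -0.107, 0.994, 0.0]
wrist_force: [-0.1, 0.7, -0.0]
opening: 0.993
grasp_force: 0.0
```

Call:
{"name": "move_arm", "arguments": {
  "moves": [
    [[0,0,-0.2,0,0,0],[0,0,-0.5,0,0,0],[0,0,-0.7,0,0,0],[0,0,-0.8,0,0,0],[0,0,-0.8,0,0,0]]
  ]
}}

```text
time: 26.95
tool_pos: [0.6451, -0.1029, 0.1328]
eef_rot: [0.0, -0.107, 0.994, 0.0]
wrist_force: [1.3, -0.5, 1.1]
opening: 0.995
grasp_force: 0.0
```

```bash
python3 - <<'E'
from h import *
from cell import eyes
d=eyes.get_image("top"); np.savez("top3.npz",**d)
P=cloud(d); u,v=262,222; q=P[v-32:v+32,u-26:u+26][mask(d,"blue")[v-32:v+32,u-26:u+26]]
k=q[(q[:,2]>.033)&(q[:,2]<.046)]; r=rect(k[:,:2]); print(len(k),r,k.mean(0))
print(find(d,"blue",(262,224),.04,26))
to(r[0],r[1],.13,180+r[4])
E
```

```text
234 [0.4592 0.1251 0.0996 0.0593 1.8308] [0.45693748 0.12397472 0.03997432]
(array([0.4592, 0.1252, 0.0991, 0.0591, 1.6772]), 795.0)
t 27.0 pos [ 0.6475 -0.1023  0.1382] yaw -167.68 open 84.6 grasp 0.0 F [1.9 0.9 3.2] j7 1.17
  shift [3.39 6.56 0.17] turn [-0.01  0.07  1.75]
```

Call:
{"name": "move_arm", "arguments": {
  "moves": [
    [[0.2,0.4,0,0,0,0],[0.35,0.68,0,0,0,0],[0.35,0.68,0,0,0,0],[0.35,0.68,0,0,0,0],[0.35,0.68,0,0,0,0]]
  ]
}}

```text
time: 27.5
tool_pos: [0.5554, 0.0059, 0.1315]
eef_rot: [0.001, -0.107, 0.994, -0.0]
wrist_force: [-0.3, 0.9, 0.2]
opening: 0.993
grasp_force: 0.0
```

Call:
{"name": "move_arm", "arguments": {
  "moves": [
    [[0.35,0.68,0,0,0,0],[0.35,0.68,0,0,0,0],[0.35,0.68,0,0,0,0],[0.35,0.68,0,0,0,0],[0.35,0.68,0,0,0,0]]
  ]
}}

```text
time: 28.0
tool_pos: [0.4581, 0.1241, 0.1313]
eef_rot: [0.001, -0.107, 0.994, -0.0]
wrist_force: [0.6, 0.0, -0.6]
opening: 0.991
grasp_force: 0.0
```

Call:
{"name": "move_arm", "arguments": {
  "moves": [
    [[0,0,0.2,0,0,0.7],[0,0,0.3,0,0,0.7],[0,0,0.3,0,0,0.35],[0,0,0.2,0,0,0],[0,0,0,0,0,0]]
  ]
}}

```text
time: 28.5
tool_pos: [0.4586, 0.1231, 0.0901]
eef_rot: [-0.0, -0.016, 1.0, -0.0]
wrist_force: [0.2, 0.4, 0.1]
opening: 1.0
grasp_force: 0.0
```

```bash
python3 - <<'E'
from h import *
to(.4592,.1252,.009,181.8)
E
```

```text
t 28.5 pos [0.4586 0.1231 0.0901] yaw -178.11 open 85.4 grasp 0.0 F [0.2 0.4 0.1] j7 0.33
  shift [-0.02  0.05  2.03] turn [-0.   -0.    0.01]
```

Call:
{"name": "move_arm", "arguments": {
  "moves": [
    [[-0.02,0.05,0.6,0,0,0],[0,0,0.5,0,0,0],[0,0,0.4,0,0,0],[0,0,0.35,0,0,0],[0,0,0.18,0,0,0]]
  ]
}}

```text
time: 29.0
tool_pos: [0.4597, 0.1252, 0.0085]
eef_rot: [0.0, -0.016, 1.0, 0.0]
wrist_force: [0.5, 0.5, -0.9]
opening: 0.994
grasp_force: 0.0
```

Call:
{"name": "move_arm", "arguments": {
  "moves": [
    [[0,0,0,0,0,0],[0,0,0,0,0,0],[0,0,0,0,0,0],[0,0,0,0,0,0],[0,0,0,0,0,0]]
  ],
  "fingers": 50,
  "grip_force": 40
}}

```text
time: 29.5
tool_pos: [0.4598, 0.125, 0.0095]
eef_rot: [0.001, -0.016, 1.0, 0.0]
wrist_force: [-0.1, -0.8, 6.7]
opening: 0.72
grasp_force: 45.1
```

Call:
{"name": "move_arm", "arguments": {
  "moves": [
    [[0,0,-0.15,0,0,0],[0,0,-0.3,0,0,0],[0,0,-0.4,0,0,0.6],[0,0,-0.5,0,0,0.8],[0,0,-0.5,0,0,0.8]]
  ]
}}

```text
time: 30.0
tool_pos: [0.459, 0.1249, 0.0837]
eef_rot: [-0.001, 0.101, 0.995, -0.0]
wrist_force: [-0.2, 0.7, -2.6]
opening: 0.719
grasp_force: 44.3
```

Call:
{"name": "move_arm", "arguments": {
  "moves": [
    [[0,0,0,0,0,0.6],[0,0,0,0,0,0],[0,0,0,0,0,0],[0,0,0,0,0,0],[0,0,0,0,0,0]]
  ]
}}

```text
time: 30.5
tool_pos: [0.4591, 0.125, 0.0825]
eef_rot: [-0.0, 0.13, 0.991, -0.0]
wrist_force: [-0.2, -0.1, -1.8]
opening: 0.716
grasp_force: 44.3
```

```bash
python3 - <<'E'
from h import *
to(.5691,.2504,.05,164.83)
E
```

```text
t 30.5 pos [0.4591 0.125  0.0825] yaw 165.05 open 61.1 grasp 44.3 F [-0.2 -0.1 -1.8] j7 0.07
  shift [-1.85  3.74  0.81] turn [-0.   -0.01  0.04]
```

Place height: TCP at 0.0135.

Call:
{"name": "move_arm", "arguments": {
  "moves": [
    [[-0.2,0.4,0,0,0,0],[-0.35,0.7,0,0,0,0],[-0.35,0.7,0,0,0,0],[-0.35,0.7,0,0,0,0],[-0.35,0.7,0,0,0,0]]
  ]
}}

```text
time: 31.0
tool_pos: [0.5548, 0.2328, 0.0823]
eef_rot: [-0.001, 0.13, 0.991, -0.0]
wrist_force: [0.2, 0.7, -2.9]
opening: 0.72
grasp_force: 44.4
```

Call:
{"name": "move_arm", "arguments": {
  "moves": [
    [[-0.25,0.54,0,0,0,0],[0,0,0.3,0,0,0],[0,0,0.3,0,0,0],[0,0,0.2,0,0,0],[0,0,0,0,0,0]]
  ]
}}

```text
time: 31.5
tool_pos: [0.5683, 0.2488, 0.0491]
eef_rot: [-0.001, 0.131, 0.991, -0.001]
wrist_force: [0.4, -0.4, -3.0]
opening: 0.72
grasp_force: 44.3
```

```bash
python3 - <<'E'
from h import *
from cell import eyes
to(.5691,.2504,.0135,164.83)
d=eyes.get_image("wrist"); cv2.imwrite("pics/w5.png",d["pixels"][:,:,::-1])
E
```

```text
t 31.5 pos [0.5683 0.2488 0.0491] yaw 164.99 open 61.5 grasp 44.3 F [ 0.4 -0.4 -3. ] j7 0.09
  shift [-0.01  0.05  0.89] turn [-0.03 -0.02  0.03]
```

View pics/w5.png

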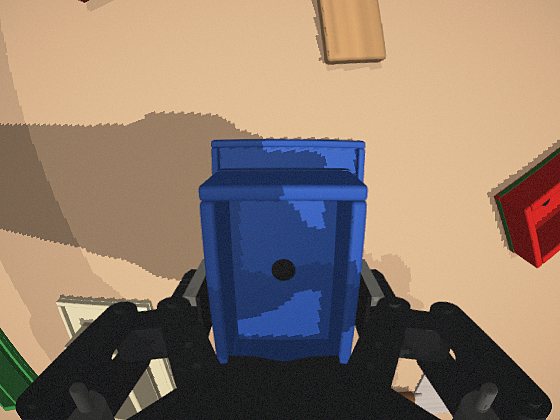

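The wrist picture shows the blue pot (column 284) aligned over its saucer (column 288). Lowering it.

Call:
{"name": "move_arm", "arguments": {
  "moves": [
    [[0,0.05,0.3,0,0,0],[0,0,0.25,0,0,0],[0,0,0.15,0,0,0],[0,0,0.1,0,0,0],[0,0,0.04,0,0,0]]
  ]
}}

```text
time: 32.05
tool_pos: [0.5699, 0.2522, 0.0166]
eef_rot: [-0.0, 0.131, 0.991, -0.0]
wrist_force: [-0.3, 0.7, -2.7]
opening: 0.72
grasp_force: 44.5
```

Call:
{"name": "move_arm", "arguments": {
  "moves": [
    [[0,0,0.03,0,0,0],[0,0,0.02,0,0,0],[0,0,0.02,0,0,0],[0,0,0,0,0,0],[0,0,0,0,0,0]]
  ]
}}

```text
time: 32.55
tool_pos: [0.5703, 0.2523, 0.0146]
eef_rot: [0.0, 0.131, 0.991, 0.0]
wrist_force: [0.8, -0.2, -2.6]
opening: 0.716
grasp_force: 44.5
```

Call:
{"name": "move_arm", "arguments": {
  "moves": [
    [[0,0,0.03,0,0,0],[0,0,0.02,0,0,0],[0,0,0.02,0,0,0],[0,0,0,0,0,0],[0,0,0,0,0,0]]
  ]
}}

```text
time: 33.05
tool_pos: [0.5704, 0.2524, 0.0135]
eef_rot: [0.001, 0.131, 0.991, -0.0]
wrist_force: [-4.5, -4.0, 18.3]
opening: 0.715
grasp_force: 46.9
```

Call:
{"name": "move_arm", "arguments": {
  "moves": [
    [[0,0,-0.04,0,0,0],[0,0,0,0,0,0],[0,0,0,0,0,0],[0,0,0,0,0,0],[0,0,0,0,0,0]]
  ],
  "fingers": 85
}}

```text
time: 33.55
tool_pos: [0.5701, 0.2523, 0.013]
eef_rot: [-0.0, 0.131, 0.991, -0.0]
wrist_force: [0.4, -0.3, 0.0]
opening: 1.0
grasp_force: 0.0
```

Call:
{"name": "move_arm", "arguments": {
  "moves": [
    [[0,0,-0.2,0,0,0],[0,0,-0.5,0,0,0],[0,0,-0.8,0,0,0],[0,0,-0.9,0,0,0],[0,0,-0.9,0,0,0]]
  ]
}}

```text
time: 34.05
tool_pos: [0.5698, 0.2523, 0.1469]
eef_rot: [-0.0, 0.13, 0.991, -0.0]
wrist_force: [0.5, 0.7, -0.0]
opening: 0.992
grasp_force: 0.0
```

Call:
{"name": "move_arm", "arguments": {
  "moves": [
    [[0.3,0.8,-0.3,0,0,0],[0.4,0.9,-0.3,0,0,0],[0.4,0.9,-0.3,0,0,0],[0.4,0.9,-0.3,0,0,0],[0.4,0.8,-0.3,0,0,0]]
  ]
}}

```text
time: 34.55
tool_pos: [0.5406, 0.44, 0.2064]
eef_rot: [-0.0, 0.13, 0.991, 0.0]
wrist_force: [-0.4, 0.1, 0.3]
opening: 0.996
grasp_force: 0.0
```

Call:
{"name": "move_arm", "arguments": {
  "moves": [
    [[0,0,0,0,0,0],[0,0,0,0,0,0],[0,0,0,0,0,0],[0,0,0,0,0,0],[0,0,0,0,0,0]]
  ]
}}

```text
time: 35.05
tool_pos: [0.5419, 0.4367, 0.2049]
eef_rot: [-0.0, 0.131, 0.991, -0.0]
wrist_force: [-0.6, -0.8, -0.7]
opening: 0.994
grasp_force: 0.0
```

```bash
python3 - <<'E'
from h import *
from cell import eyes
d=eyes.get_image("top"); np.savez("top4.npz",**d); P=cloud(d)
S=dict(blue=(218,183,.5691,.2504,.044),cream=(279,158,.6441,.0864,.04),green=(347,160,.6448,-.1037,.04),brown=(406,191,.5571,-.2664,.044))
for c,(u,v,x,y,h) in S.items():
    q=P[v-35:v+35,u-35:u+35].reshape(-1,3); k=q[(abs(q[:,2]-h)<.006)&(np.hypot(q[:,0]-x,q[:,1]-y)<.08)]
    r=rect(k[:,:2]); print(c,len(k),r,k[:,2].mean().round(4),"off mm",((r[:2]-[x,y])*1000).round(1))
for n,(u,v,h) in dict(tape=(309,222,.05),jar=(437,246,.075)).items():
    q=P[v-25:v+25,u-25:u+25].reshape(-1,3); k=q[abs(q[:,2]-h)<.007]; print(n,rect(k[:,:2]))
cv2.imwrite("pics/t4.png",cv2.resize(d["pixels"][100:300,150:460,::-1],None,fx=2.5,fy=2.5))
E
```

```text
blue 0 [0. 0. 0. 0. 0.] nan off mm [-569.1 -250.4]
cream 78 [6.68500e-01 8.13000e-02 4.98000e-02 3.45000e-02 7.86593e+01] 0.0394 off mm [24.4 -5.1]
green 223 [ 0.6429 -0.1037  0.0851  0.0506 12.6091] 0.0392 off mm [-1.9  0. ]
brown 288 [ 0.5584 -0.2685  0.101   0.0627 -1.1852] 0.0433 off mm [ 1.3 -2.1]
tape [0. 0. 0. 0. 0.]
jar [ 4.09000e-01 -3.34100e-01  5.31000e-02  4.86000e-02 -8.89244e+01]<stdin>:7: RuntimeWarning: Mean of empty slice.
  ret = ret.dtype.type(ret / rcount)
```

View pics/t4.png

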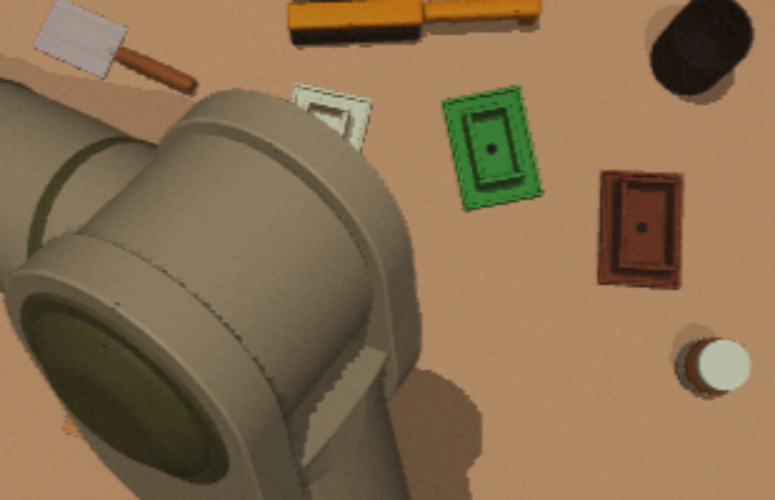

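The top view shows green at (492,148) and brown at (643,225) centred, with the jar in place. The arm hides blue, cream and the tape, so I'll check those from the scene camera.

```bash
python3 - <<'E'
from h import *
from cell import eyes
d=eyes.get_image("scene"); P=cloud(d).reshape(-1,3)
for c,(x,y,h) in dict(blue=(.5691,.2504,.044),cream=(.6441,.0864,.04),green=(.6448,-.1037,.04),tape=(.465,-.0025,.05)).items():
    k=P[(abs(P[:,2]-h)<.004)&(np.hypot(P[:,0]-x,P[:,1]-y)<.08)]
    if len(k): r=rect(k[:,:2]); print(c,len(k),r,k[:,2].mean().round(4),"off mm",((r[:2]-[x,y])*1000).round(1))
cv2.imwrite("pics/s5.png",d["pixels"][:,:,::-1])
E
```

```text
blue 177 [  0.5719   0.2508   0.1062   0.0632 -15.2693] 0.043 off mm [2.8 0.4]
cream 175 [  0.6466   0.0861   0.0885   0.0505 -12.5439] 0.0391 off mm [ 2.5 -0.3]
green 224 [ 0.6453 -0.1037  0.0891  0.0532 12.2978] 0.0393 off mm [0.5 0. ]
tape 177 [ 4.68300e-01 -2.70000e-03  6.13000e-02  3.92000e-02  1.09318e+01] 0.0495 off mm [ 3.3 -0.2]
```

View pics/s5.png

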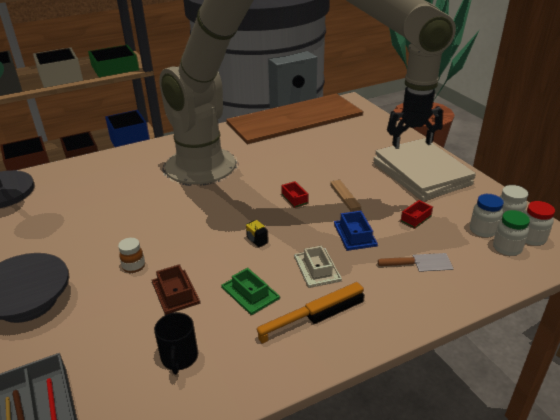

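The scene picture shows all four pots upright in their own saucers: brown (175,287), green (250,289), cream (318,264) and blue (355,230). All are within 3 mm of centre, the tape and jar are in place, and the arm is clear.

```bash
python3 -c "
from cell import robot
print(robot.hand_in())"
```

```text
the job is handed in; nothing more can be done
None
```

All four pots stand upright and released in the saucers of their own colour, each measured within about 3 mm of centre, with the tape measure and jar left where they were; I handed the job in at about 35 s of the 106 s allowed, and the hand-in returned no verdict.

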